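Eject a dock module and hold it contact end up

ROBOT

A 7-joint arm with a two-finger parallel gripper is mounted at the origin on the work surface. World frame = base frame: x ahead of the robot, y to its left, z up, the work surface at z = 0. Lengths are in m, angles in rad, forces in N, time in s.
With the tool pointing down it reaches from about 0.4 to 0.85 m from the base axis. Payload 4.5 kg.
Tool frame: the origin (TCP) lies between the finger pads; the fingertips stand 19 mm ahead of it and the grasp point (between the pads) is the TCP; z points along the fingers, x is the direction in which the jaws open and shut, and the axes are right-handed (so a half turn about z gives the same grasp; the last joint's range is limited). The gripper opens to 85 mm and grips with 20 to 120 N. Pads are 22 mm wide; open, the fingers measure 114 mm over their backs; the gripper's body (76 mm by 85 mm) begins 54 mm behind the grasp point. The pads swing forward as they close: fully open they stand 13 mm farther back than shut.
Start: joints at [-1.165, 0.689, -0.195, 1.565, 0.157, 0.902, -0.215], TCP at [0.227, 0.582, 0.25] pointing down, gripper open.
Joint ranges: [-3.01, 3.01], [-0.46, 2.08], [-1.47, 1.51], [0.13, 2.56], [-1, 4.14], [0.04, 2.09], [-2.66, 2.66]. Speed limits (rad/s): [2.57, 2.57, 3.14, 3.14, 3.14, 3.14, 3.14].

INTERFACE

Orientations are given as a unit quaternion [w, x, y, z].
In Python, from station import get_state, capture, finish_job, search_frame, masks_of, spot_point gives the robot as it stands.
- The arm moves only by the tool servo_tool, never from a script. Its argument "moves" is a list of rows, each an object of numbers: "tx", "ty", "tz": the shift along the world's x, y, z in cm; "rx", "ry", "rz": the turn, a rotation vector about the world's x, y, z in rad. A call has 1 to 12 rows; each row shifts and turns the pose as measured when the row begins; what a row does not reach is not made up. A row lasts 1/8 s, in which the tool goes at most 62.5 mm and 10.7 degrees, less where a joint would pass 70% of its speed; a pose out of reach is approached as far as the arm can. A call with a gripper value outside its range is refused whole. "hand" is the opening, from 0 (shut) to 1 (fully open), set as the call begins (left out, the last holds). The fingers move at their own pace and stop on an object; "force" is the grip in N (left out, the last holds). Time passes only in rows, so rows that do not move let the fingers close. It gives the time, the measured TCP pose, the force and the opening at its end, in the units of the state.
- get_state(): the state, without advancing time (a new reading comes with each control period).
- capture(name): name is "scene" or "top"; returns a dict with "pixels" (480x640x3 uint8, red, green, blue), "fx", "fy", "cx", "cy" (pixels), "R" (3x3) and "t" (3): a world point X has camera coordinates R X + t. Camera axes: x right, y down, z forward; pixel columns grow to the right and rows downward; lengths in m; the calibration is good to about 2 mm. A picture is of the moment at which its call begins. There is no depth.
- finish_job(): hands the job in, once; it reports no verdict.
Trained networks look in the newest picture that a camera, given by its name, has taken for a name from the list of things; names that differ only in an ending like _2 or _b are one class to them, and where a whole thing is asked for, a point or a joint stands for the part that bears it (a point fixed in the world has none). Each returns a list of dicts, best first, with "confidence" (0 to 1); they miss things now and then, are a little off and sometimes report something else, mostly with a low value. They report only what shows in the picture. A call takes as long as a camera call. They do not tell look-alikes from the thing itself.
- search_frame(target, camera): "at" ([column, row] in pixels, amid what is visible of it).
- masks_of(target, camera): "mask" (480x640 bool, what is visible of it) and "at" ([column, row] in pixels, amid what is visible of it).
- spot_point(target, camera): "at" ([column, row] in pixels: a listed point, or the origin of a listed thing).
The state is a dict: "time_s": time; "joint_pos": joint angles; "joint_vel": joint speeds; "effort": joint torques, N m; "ee_pos": TCP position; "orientation": TCP orientation; "wrist_force": force on the tool from outside, world axes, zero at the start; "wrist_torque": the same for the moment, N m; "width": opening from 0.0 (shut) to 1.0 (fully open).
Only numpy, scipy, OpenCV 4.12 (cv2) and the standard library are available. Lean on these libraries where they do the work, as an engineer would, in place of code of your own. Each camera call takes 0.05 s, during which the arm holds its last target.

TASK

On the electronics bench stands a dock with two plug-in modules. Push the ejector slide of the module that has the round fan grille so that this module comes part of the way out of its bay, then draw it clear of the dock and hold it up, at least 20 cm above the bench, with its far end (the one with the brass contacts) tipped upward at a slope of 45 degrees or steeper, so that the contacts can be inspected. Finish while still holding it there, still and off everything else; leave the other module in its bay and the things lying about alone.

Things in the scene. Friction and masses are not known exactly. Their poses are not given: they have to be found in the camera images.
- dock: grey two-bay dock, fixed. Origin: midway between the bays at bench height; x points from the open mouths (robot side) to the back, y to the left bay. Mouths at x = -50 mm, back +66, width 106. Bays along x, centred at y = +26 and -26 mm, 42 wide, 23.5 high, floor 50 mm above the bench; rails' top 77.5 mm. Tops open but for 4 mm side lips that keep the modules from being lifted.
- fan_module_center (a point): centre of the module to take: grey box 96 (x) x 40 (y) x 22 mm (z), about 150 g, round fan grille on top, in either bay, centre 61 mm above the bench, front 2 mm inside the mouth. x axis as the dock's, towards its far end with six brass contacts; z out of its top. Fully ejected its front stays about 40 mm out of the mouth; it is free after 98 mm of travel along dock -x in all.
- slot_module_center (a point): centre of the other module: same box, with straight cooling slots across its top in place of the fan grille; it stays in the other bay.
- ejector_left (a joint): travel in m of the left bay's ejector slide (dock y = +26 mm): 0 at rest at the back, 0.043 fully pushed towards the dock's -x (the robot side). A spring (1.5 N at rest, 3.7 N at full travel) brings it back; its plate, about 1 mm behind the module's far end, pushes the module.
- ejector_right (a joint): the same for the right bay (dock y = -26 mm).
- ejector_left_fin (a point): middle of the upper part of the left slide's black upright fin, 100 mm above the bench; the fin is 12 mm along x, 16 mm along y, and stands from the rails up to 110 mm above the bench. At rest at dock x = +54 mm, y = +26 mm.
- ejector_right_fin (a point): the same point on the right slide's fin, at rest at dock x = +54 mm, y = -26 mm.
- carton: bystander: closed cardboard box 90 x 120 x 60 mm, to the left of the dock; origin at the centre of its underside.
- wire_spool: bystander: wooden spool, 64 mm across and 46 mm high, standing to the right of the dock; origin at the centre of its underside.
- screwdriver: bystander: screwdriver 170 mm long lying across behind the dock, about 0.1 m beyond its back.
There are look-alikes about, which are no part of the job. What is shaped like the part that bears fan_module_center but purple is not meant.

How it is judged:
By the outcome, as a careful person would: the job done as asked, in the order asked, and still so for the second after the job is handed in, while the arm keeps its last pose, push and grip.
It also fails if it takes over 54 s, if anything falls off the work surface, if the arm or the gripper's body presses on something with over 40 N, if the wrist force passes 120 N, or if a joint passes its speed limit or range.

## Working session

There is one attempt and no reset: what is moved stays moved. The work goes in short steps, Python scripts to look and compute and a tool call to move; the robot and the scene stay as the last step left them, time stands still between calls to the robot, and variables do not carry over. Pictures are saved under pics/ and viewed, and the job is handed in when it is done.

Besides the shell and the picture viewer there is one more tool, called by a JSON object that holds its "api" and its "payload", one argument or row to a line. servo_tool: Moves the arm, as the interface text tells. Its arguments: {"type":"object","properties":{"moves":{"type":"array","items":{"type":"object","properties":{"tx":{"type":"number"},"ty":{"type":"number"},"tz":{"type":"number"},"rx":{"type":"number"},"ry":{"type":"number"},"rz":{"type":"number"}}}},"hand":{"type":"number"},"force":{"type":"number"}},"required":["moves"]}

```bash
mkdir -p pics; ls; python3 - <<'E'
from station import *
import cv2
for n in ("scene","top"):
    c=capture(n); cv2.imwrite(f"pics/{n}0.png",c["pixels"][:,:,::-1]); print(n,c["fx"],c["cx"],c["cy"],c["R"],c["t"])
    for t in ("fan_module_center","slot_module_center","ejector_left_fin","ejector_right_fin","dock"):
        print(t,[(round(d["confidence"],2),[round(v,1) for v in d["at"]]) for d in spot_point(t,n)])
print(get_state())
E
```

```text
pics
scene 481.74463833508037 317.05882255005736 237.13963006704532 [[ 0.70228423  0.71186335 -0.00688712]
 [ 0.45239611 -0.45373643 -0.76776364]
 [-0.54966774  0.53607259 -0.64069615]] [-0.43837944 -0.21088781  1.37158309]
fan_module_center [(0.8, [351.3, 250.5]), (0.69, [268.5, 265.6])]
slot_module_center [(0.66, [287.1, 249.3])]
ejector_left_fin [(0.62, [345.8, 316.0]), (0.55, [304.8, 245.2])]
ejector_right_fin [(0.58, [283.4, 260.9])]
dock [(0.59, [279.5, 277.5])]
top 572.6433116793727 320.12358084835296 246.10758165612668 [[-0.00857873 -0.99993919 -0.00692982]
 [-0.98540364  0.0096319  -0.16996146]
 [ 0.17001787  0.00537062 -0.98542634]] [0.01212026 0.64179536 1.47480423]
fan_module_center [(0.84, [287.3, 246.2]), (0.71, [354.7, 267.6])]
slot_module_center [(0.65, [338.6, 268.8])]
ejector_left_fin [(0.65, [336.0, 270.3]), (0.49, [333.7, 239.5]), (0.21, [353.3, 268.2])]
ejector_right_fin [(0.38, [357.7, 246.1])]
dock [(0.92, [345.2, 270.6])]
{'time_s': 0.6, 'joint_pos': array([-1.16519746,  0.68908154, -0.1946178 ,  1.56529906,  0.15730754,
        0.90251054, -0.21509871]), 'joint_vel': array([-0.00153426, -0.001621  ,  0.00013398, -0.00153547, -0.00060418,
        0.0012208 , -0.00037404]), 'effort': array([-1.98943899e-04, -5.39298570e+01, -1.26631837e+00, -1.58810288e+01,
        1.00054700e-02,  1.61382806e-03, -8.33513205e-07]), 'ee_pos': array([0.22703485, 0.5823286 , 0.25032895]), 'orientation': array([-3.02930838e-05,  8.25606714e-01,  5.64246002e-01,  3.16024201e-05]), 'wrist_force': array([ 0.68378212, -0.3547211 , -0.19351748]), 'wrist_torque': array([-0.0578912 , -0.02876022, -0.00385675]), 'width': 0.9990175627365008}
```

View pics/scene0.png

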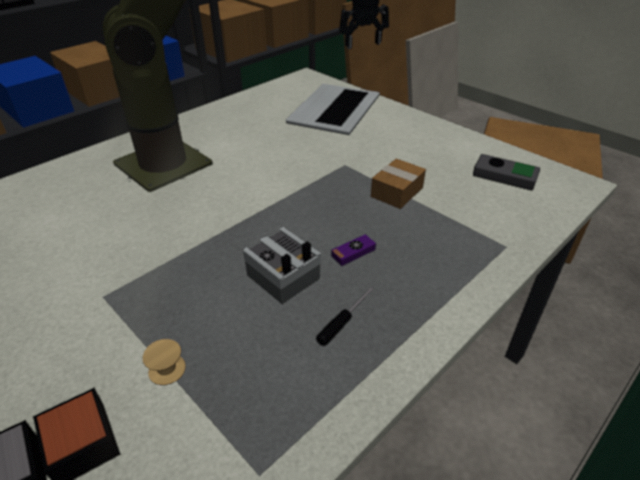

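View pics/top0.png

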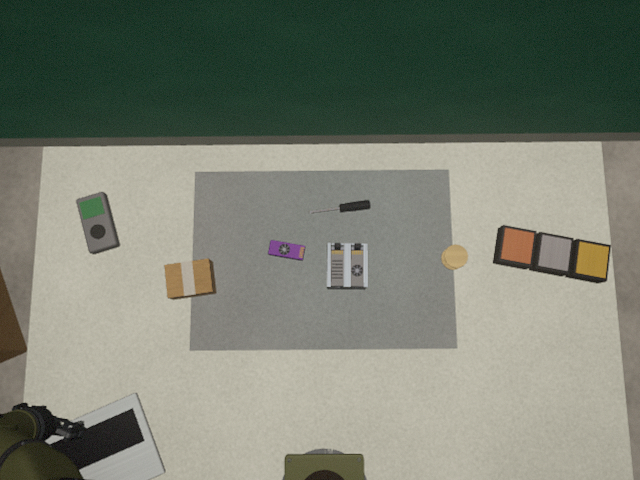

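The fan module (top view, about (357,268)) sits in the right bay. The slot module is in the left bay at (337,268), and the purple look-alike is at (287,249). Next I'll zoom in to fit the dock pose.

```bash
cat > h.py <<'E'
from station import *
import numpy as np, cv2
def proj(c,X):
    p=np.asarray(X,float)@np.array(c["R"]).T+c["t"]
    return np.stack([c["fx"]*p[...,0]/p[...,2]+c["cx"],c["fy"]*p[...,1]/p[...,2]+c["cy"]],-1)
def back(c,uv,z):
    R=np.array(c["R"]);d=R.T@np.array([(uv[0]-c["cx"])/c["fx"],(uv[1]-c["cy"])/c["fy"],1.]);o=-R.T@np.array(c["t"])
    return o+d*(z-o[2])/d[2]
def crop(c,name,x0,y0,w,h,s,pts=[]):
    im=cv2.resize(np.ascontiguousarray(c["pixels"][y0:y0+h,x0:x0+w,::-1]),None,fx=s,fy=s,interpolation=cv2.INTER_CUBIC)
    for p in pts:
        q=(int((p[0]-x0+.5)*s),int((p[1]-y0+.5)*s)); cv2.drawMarker(im,q,(0,0,255),0,8,1)
    cv2.imwrite(f"pics/{name}.png",im)
E
python3 - <<'E'
from h import *
c=capture("top"); crop(c,"t1",310,225,80,75,8)
m=masks_of("dock","top"); 
ms=m[0]["mask"]; r=cv2.minAreaRect(np.argwhere(ms)[:,::-1].astype(np.float32)); print(m[0]["confidence"],r)
print([back(c,p,0.0775) for p in cv2.boxPoints(r)])
for uv,z in (((357.5,268),.072),((338,268),.072),((354.7,267.6),.061),((338.6,268.8),.061),((336,246),.11),((357.7,246.1),.1)): print(uv,back(c,uv,z))
s=capture("scene"); crop(s,"s1",230,215,100,90,8)
E
```

```text
0.37 ((357.0, 247.0), (6.0, 12.0), 90.0)
[array([ 0.64282951, -0.07520956,  0.0775    ]), array([ 0.6425201 , -0.10677882,  0.0775    ]), array([ 0.6265173 , -0.10643793,  0.0775    ]), array([ 0.6268238 , -0.07492559,  0.0775    ])]
(357.5, 268) [ 0.5797204  -0.09138817  0.072     ]
(338, 268) [ 0.58020634 -0.04025589  0.072     ]
(354.7, 267.6) [ 0.58231691 -0.08467332  0.061     ]
(338.6, 268.8) [ 0.57952496 -0.04209367  0.061     ]
(336, 246) [ 0.63226888 -0.03492671  0.11      ]
(357.7, 246.1) [ 0.63318111 -0.09135127  0.1       ]
```

View pics/t1.png

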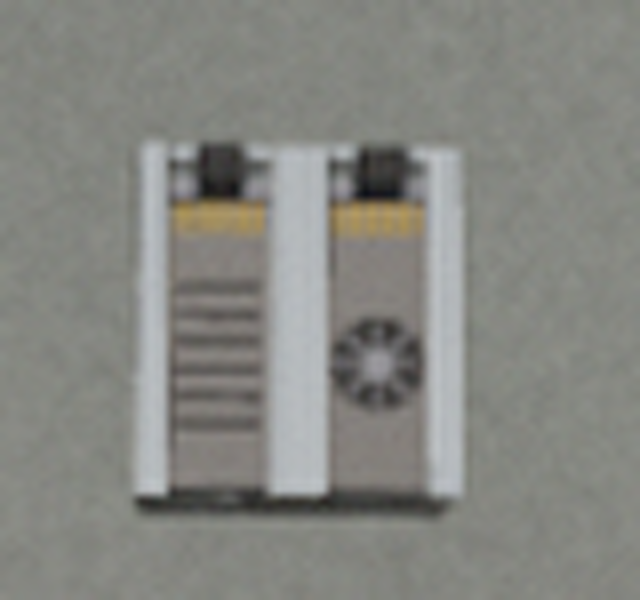

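View pics/s1.png

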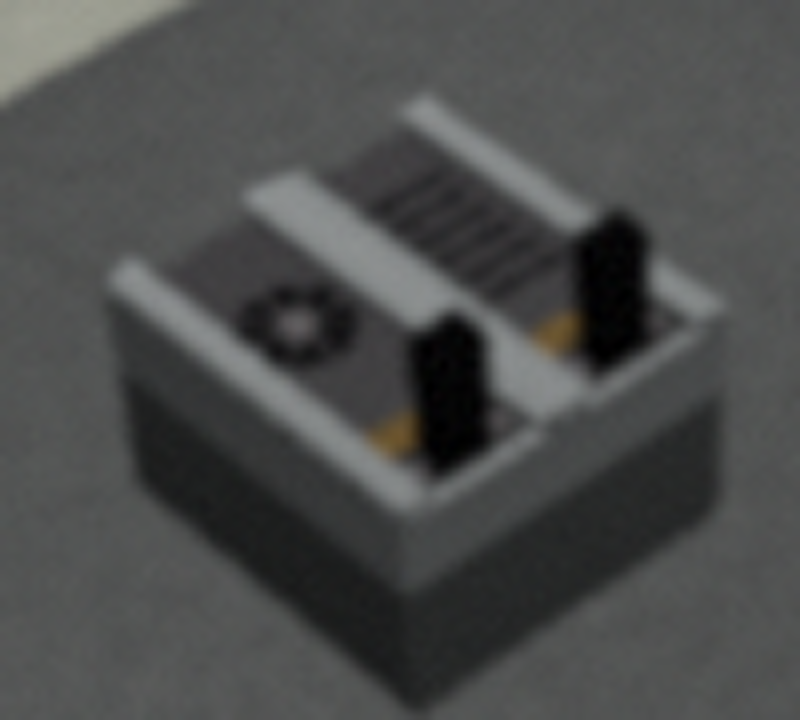

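```bash
cat > fit.py <<'E'
from h import *
from scipy.optimize import least_squares
c=capture("top"); s=capture("scene")
D={"FL":(-.05,.053,.0775),"BL":(.066,.053,.0775),"BR":(.066,-.053,.0775),"FR":(-.05,-.053,.0775)}
T={"FL":(135,495),"BL":(141,143),"BR":(462,147),"FR":(463,497)}
S={"FR":(110,270),"BR":(413,512),"BL":(725,308),"FL":(420,95)}
def W(p,q):
    a=p[2];q=np.asarray(q);return np.array([p[0]+np.cos(a)*q[0]-np.sin(a)*q[1],p[1]+np.sin(a)*q[0]+np.cos(a)*q[1],q[2]])
def res(p,w=(1,1)):
    r=[]
    for k,v in T.items(): r+=list(w[0]*(proj(c,W(p,D[k]))-(np.array(v)/8+[310-.5,225-.5])))
    for k,v in S.items(): r+=list(w[1]*(proj(s,W(p,D[k]))-(np.array(v)/8+[230-.5,215-.5])))
    return np.array(r)
for w in ((1,1),(1,0),(0,1)):
    o=least_squares(res,[.575,-.065,0],args=(w,)); print(o.x,np.degrees(o.x[2]),np.abs(o.fun).max(), np.round(o.fun,1))
p=least_squares(res,[.575,-.065,0]).x
np.save("pose.npy",p)
for n,q in {"fin":(.054,-.026,.1),"mod":(0,-.026,.061),"lfin":(.054,.026,.1),"mouth":(-.05,-.026,.061)}.items(): print(n,W(p,q),proj(c,W(p,q)),proj(s,W(p,q)))
E
python3 fit.py
```

```text
[ 0.58175019 -0.06471095 -0.01544802] -0.8851061850793275 1.3889842868456697 [ 0.7 -0.4  0.1 -0.3  0.3 -0.6  0.4 -0.4 -0.5  0.3 -0.9 -0.7  0.7 -1.4
  0.8 -0.8]
[ 0.58069917 -0.06368066 -0.02146577] -1.2298978164030412 0.15155750475378227 [ 0.1 -0.1 -0.1 -0.   0.  -0.  -0.1  0.2 -0.  -0.  -0.  -0.   0.  -0.
  0.  -0. ]
[ 0.58314486 -0.06596876 -0.01053621] -0.6036802228666622 1.0078976977186471 [ 0.  -0.   0.  -0.   0.  -0.   0.  -0.  -0.6  1.  -0.7 -0.   0.8 -0.9
  0.7 -0.2]
fin [ 0.63534212 -0.09154201  0.1       ] [357.75717572 245.27746314] [286.30496919 259.02132237]
mod [ 0.58134856 -0.09070785  0.061     ] [356.99139992 267.94194369] [269.55047204 260.33742729]
lfin [ 0.63614538 -0.03954821  0.1       ] [337.68469418 245.16552057] [306.53242755 246.43357485]
mouth [ 0.53135453 -0.08993548  0.061     ] [357.0688661  286.81844033] [254.10633472 248.53401824]
```

Both cameras agree on the dock to within about 2 mm: origin about (0.581, −0.064), yaw about −1°. The fan module is in the right bay. I'll close the gripper and move high, to a spot behind the right fin.

{"api": "servo_tool", "payload": {
  "hand": 0,
  "force": 40,
  "moves": [
    {"tx": 2.9, "ty": -4.2, "rz": 0.03},
    {"tx": 2.9, "ty": -4.2, "rz": 0.03},
    {"tx": 2.9, "ty": -4.2, "rz": 0.03},
    {"tx": 2.9, "ty": -4.2, "rz": 0.03},
    {"tx": 2.9, "ty": -4.2, "rz": 0.03},
    {"tx": 2.9, "ty": -4.2, "rz": 0.03},
    {"tx": 2.9, "ty": -4.2, "rz": 0.03},
    {"tx": 2.9, "ty": -4.2, "rz": 0.03},
    {"tx": 2.9, "ty": -4.2, "rz": 0.03},
    {"tx": 2.9, "ty": -4.2, "rz": 0.03},
    {"tx": 2.9, "ty": -4.2, "rz": 0.03},
    {"tx": 2.9, "ty": -4.2, "rz": 0.03}
  ]
}}

```text
$.moves[0]: bad value
```

{"api": "servo_tool", "payload": {
  "hand": 0,
  "force": 40,
  "moves": [
    {"tx": 2.9, "ty": -4.2, "tz": 0, "rx": 0, "ry": 0, "rz": 0.03}
  ]
}}

```text
time_s: 0.98
ee_pos: [0.2525, 0.5436, 0.2504]
orientation: [-0.003, 0.815, 0.58, 0.0]
wrist_force: [0.8, -0.1, -0.3]
width: 0.817
```

{"api": "servo_tool", "payload": {
  "moves": [
    {"tx": 3.4, "ty": -4.9, "tz": 0, "rx": 0, "ry": 0, "rz": 0.03},
    {"tx": 3.4, "ty": -4.9, "tz": 0, "rx": 0, "ry": 0, "rz": 0.03},
    {"tx": 3.4, "ty": -4.9, "tz": 0, "rx": 0, "ry": 0, "rz": 0.03},
    {"tx": 3.4, "ty": -4.9, "tz": 0, "rx": 0, "ry": 0, "rz": 0.03},
    {"tx": 3.4, "ty": -4.9, "tz": 0, "rx": 0, "ry": 0, "rz": 0.03},
    {"tx": 3.4, "ty": -4.9, "tz": 0, "rx": 0, "ry": 0, "rz": 0.03},
    {"tx": 3.4, "ty": -4.9, "tz": 0, "rx": 0, "ry": 0, "rz": 0.03},
    {"tx": 3.4, "ty": -4.9, "tz": 0, "rx": 0, "ry": 0, "rz": 0.03},
    {"tx": 3.4, "ty": -4.9, "tz": 0, "rx": 0, "ry": 0, "rz": 0.03},
    {"tx": 3.4, "ty": -4.9, "tz": 0, "rx": 0, "ry": 0, "rz": 0.03},
    {"tx": 3.4, "ty": -4.9, "tz": 0, "rx": 0, "ry": 0, "rz": 0.03}
  ]
}}

```text
time_s: 2.35
ee_pos: [0.6376, -0.0112, 0.2526]
orientation: [-0.003, 0.703, 0.711, 0.004]
wrist_force: [1.0, 0.6, 0.6]
width: -0.002
```

```bash
cat > st.py <<'E'
from station import get_state
from scipy.spatial.transform import Rotation as R
import numpy as np
s=get_state();np.set_printoptions(precision=4,suppress=True)
q=s["orientation"];M=R.from_quat([q[1],q[2],q[3],q[0]]).as_matrix()
print("t",s["time_s"],"pos",s["ee_pos"],"x",M[:,0],"z",M[:,2],"F",s["wrist_force"],"w",s["width"],"q",s["joint_pos"])
E
python3 st.py
```

```text
t 2.35 pos [ 0.6376 -0.0112  0.2526] x [-0.0118  0.9999  0.0099] z [ 0.0024  0.01   -0.9999] F [0.9519 0.607  0.6253] w -0.0024104873782033387 q [ 0.158   0.7204 -0.3872  1.5176  0.2974  0.9588  1.2698]
```

{"api": "servo_tool", "payload": {
  "moves": [
    {"tx": 2.6, "ty": -4.0, "tz": 0, "rx": 0.005, "ry": 0, "rz": -0.02},
    {"tx": 2.5, "ty": -4.0, "tz": 0, "rx": 0.005, "ry": 0, "rz": -0.01},
    {"tx": 0, "ty": 0, "tz": -5, "rx": 0, "ry": 0, "rz": 0},
    {"tx": 0, "ty": 0, "tz": -4, "rx": 0, "ry": 0, "rz": 0},
    {"tx": 0, "ty": 0, "tz": 0, "rx": 0, "ry": 0, "rz": 0}
  ]
}}

```text
time_s: 2.98
ee_pos: [0.6927, -0.1042, 0.1604]
orientation: [-0.003, 0.718, 0.696, 0.008]
wrist_force: [0.4, 0.6, 0.9]
width: 0.003
```

```bash
python3 st.py; python3 - <<'E'
from h import *
c=capture("top"); crop(c,"t2",300,210,100,90,8); s=capture("scene"); crop(s,"s2",230,180,120,100,6)
E
```

```text
t 2.975 pos [ 0.6927 -0.1042  0.1604] x [0.0321 0.9994 0.0157] z [ 0.0079  0.0154 -0.9998] F [0.3825 0.6111 0.8686] w 0.00328073147686894 q [ 0.2609  0.9067 -0.3524  1.3881  0.3344  0.898   1.3654]
```

View pics/s2.png

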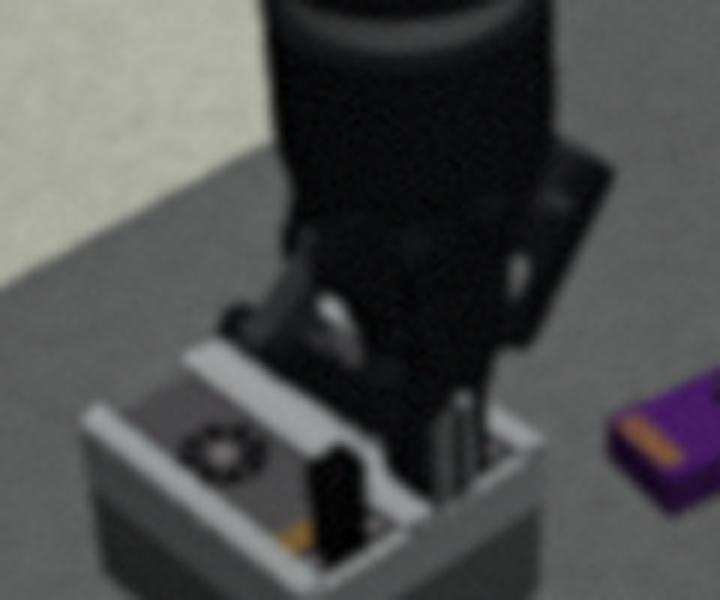

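{"api": "servo_tool", "payload": {
  "moves": [
    {"tx": 0, "ty": 1.2, "tz": -2.5, "rx": -0.015, "ry": 0.008, "rz": 0.01},
    {"tx": 0, "ty": 0, "tz": -3, "rx": 0, "ry": 0, "rz": 0},
    {"tx": 0, "ty": 0, "tz": 0, "rx": 0, "ry": 0, "rz": 0}
  ]
}}

```text
time_s: 3.45
ee_pos: [0.6988, -0.0875, 0.1127]
orientation: [0.005, 0.714, 0.701, 0.006]
wrist_force: [0.3, -0.6, 0.0]
width: -0.003
```

```bash
python3 st.py; python3 - <<'E'
from h import *
c=capture("top"); crop(c,"t2",300,210,100,90,8); s=capture("scene"); crop(s,"s2",230,180,120,100,6)
E
```

```text
t 3.45 pos [ 0.6988 -0.0875  0.1127] x [0.0184 0.9998 0.0016] z [ 0.016   0.0013 -0.9999] F [ 0.3256 -0.5549  0.0267] w -0.0029054909363930796 q [ 0.218   0.9637 -0.3255  1.413   0.369   0.8088  1.3237]
```

View pics/s2.png

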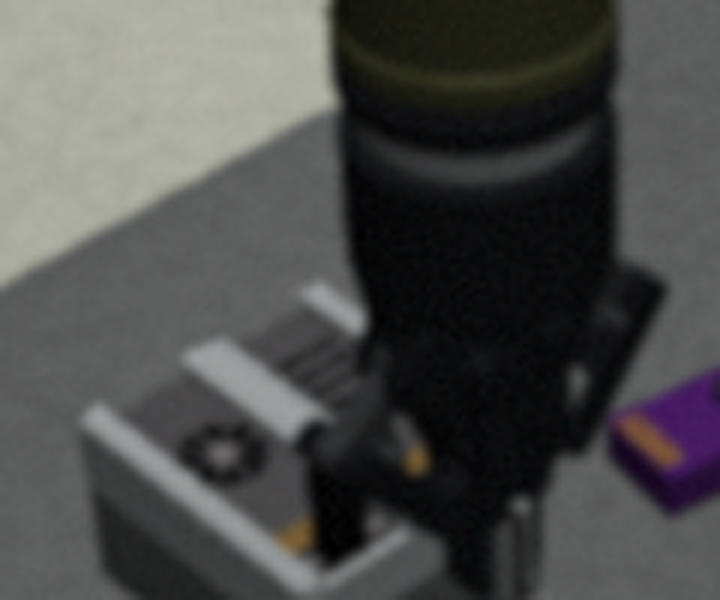

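{"api": "servo_tool", "payload": {
  "moves": [
    {"tx": -1.5, "ty": -0.4, "tz": -0.5, "rx": 0, "ry": 0.01, "rz": 0},
    {"tx": -1.5, "ty": 0, "tz": 0, "rx": 0, "ry": 0, "rz": 0},
    {"tx": -0.8, "ty": 0, "tz": 0, "rx": 0, "ry": 0, "rz": 0},
    {"tx": 0, "ty": 0, "tz": 0, "rx": 0, "ry": 0, "rz": 0}
  ]
}}

```text
time_s: 4.05
ee_pos: [0.6667, -0.09, 0.1169]
orientation: [0.007, 0.713, 0.701, 0.009]
wrist_force: [0.7, 0.5, -0.2]
width: -0.001
```

```bash
python3 st.py
```

```text
t 4.05 pos [ 0.6667 -0.09    0.1169] x [0.018  0.9998 0.0024] z [ 0.0229  0.002  -0.9997] F [ 0.6575  0.4604 -0.1805] w -0.0009241572783960056 q [ 0.2329  0.9178 -0.321   1.5301  0.3798  0.7322  1.3037]
```

{"api": "servo_tool", "payload": {
  "moves": [
    {"tx": 0, "ty": 0, "tz": -1.0, "rx": 0, "ry": 0.02, "rz": 0},
    {"tx": -1, "ty": 0, "tz": 0, "rx": 0, "ry": 0, "rz": 0},
    {"tx": -1, "ty": 0, "tz": -0.2, "rx": 0, "ry": 0, "rz": 0}
  ]
}}

```text
time_s: 4.42
ee_pos: [0.6487, -0.0894, 0.105]
orientation: [0.001, 0.713, 0.701, 0.003]
wrist_force: [2.7, 0.5, 2.4]
width: -0.0
```

```bash
python3 st.py
```

```text
t 4.425 pos [ 0.6487 -0.0894  0.105 ] x [0.0181 0.9998 0.0028] z [ 0.0068  0.0027 -1.    ] F [2.6938 0.4703 2.3747] w -0.0004574638655701461 q [ 0.2334  0.9193 -0.3137  1.5787  0.3866  0.6985  1.2913]
```

{"api": "servo_tool", "payload": {
  "moves": [
    {"tx": -1.0, "ty": 0, "tz": 0.1, "rx": 0, "ry": 0, "rz": 0},
    {"tx": -1.0, "ty": 0, "tz": 0, "rx": 0, "ry": 0, "rz": 0},
    {"tx": -1.0, "ty": 0, "tz": 0, "rx": 0, "ry": 0, "rz": 0}
  ]
}}

```text
time_s: 4.8
ee_pos: [0.619, -0.089, 0.1063]
orientation: [0.003, 0.713, 0.701, 0.006]
wrist_force: [4.7, -0.1, -3.6]
width: 0.001
```

```bash
python3 st.py
```

```text
t 4.8 pos [ 0.619  -0.089   0.1063] x [0.0178 0.9998 0.0041] z [ 0.0125  0.0038 -0.9999] F [ 4.7128 -0.0539 -3.6118] w 0.0008848421146897634 q [ 0.2388  0.8844 -0.304   1.681   0.399   0.6249  1.2689]
```

{"api": "servo_tool", "payload": {
  "moves": [
    {"tx": -0.7, "ty": 0, "tz": 0, "rx": 0, "ry": 0.01, "rz": 0},
    {"tx": -0.5, "ty": 0, "tz": 0, "rx": 0, "ry": 0, "rz": 0},
    {"tx": -0.3, "ty": 0, "tz": 0, "rx": 0, "ry": 0, "rz": 0}
  ]
}}

```text
time_s: 5.18
ee_pos: [0.608, -0.0888, 0.1071]
orientation: [0.003, 0.713, 0.701, 0.007]
wrist_force: [11.5, -0.5, -8.5]
width: 0.002
```

```bash
python3 st.py; python3 - <<'E'
from h import *
c=capture("top"); crop(c,"t3",300,210,100,90,8); s=capture("scene"); crop(s,"s3",210,180,120,100,6)
E
```

```text
t 5.175 pos [ 0.608  -0.0888  0.1071] x [0.0176 0.9998 0.0052] z [ 0.0136  0.005  -0.9999] F [11.5498 -0.4781 -8.5283] w 0.001624948799540355 q [ 0.241   0.872  -0.301   1.7166  0.4029  0.6003  1.262 ]
```

View pics/s3.png

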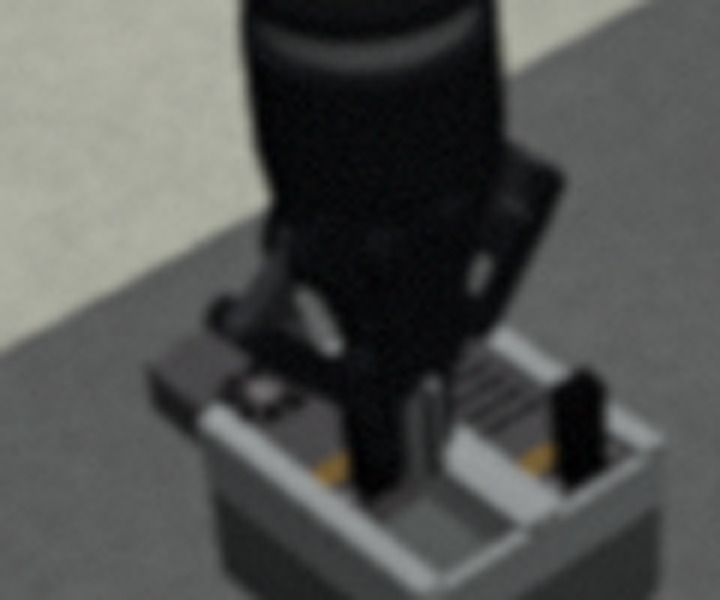

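The slide is at its stop (force rose to 11.5 N) and the module sticks out at crop (190,380). I'll back off, rise, and go round over the top to the front.

{"api": "servo_tool", "payload": {
  "moves": [
    {"tx": 2, "ty": 0, "tz": 0, "rx": 0, "ry": 0, "rz": 0},
    {"tx": 2, "ty": 0, "tz": 0, "rx": 0, "ry": 0, "rz": 0},
    {"tx": 2, "ty": 0, "tz": 0, "rx": 0, "ry": 0, "rz": 0},
    {"tx": 0.5, "ty": 0, "tz": 4, "rx": 0, "ry": 0, "rz": 0},
    {"tx": 0, "ty": 0, "tz": 5, "rx": 0, "ry": 0, "rz": 0},
    {"tx": 0, "ty": 0, "tz": 4, "rx": 0, "ry": 0, "rz": 0}
  ]
}}

```text
time_s: 6.02
ee_pos: [0.6618, -0.0904, 0.2345]
orientation: [-0.007, 0.713, 0.701, -0.006]
wrist_force: [1.5, -0.2, 0.0]
width: -0.001
```

{"api": "servo_tool", "payload": {
  "hand": 1,
  "moves": [
    {"tx": -5, "ty": 0, "tz": 0.3, "rx": 0, "ry": 0.01, "rz": 0},
    {"tx": -5, "ty": 0, "tz": 0.3, "rx": 0, "ry": 0, "rz": 0},
    {"tx": -5, "ty": 0, "tz": 0, "rx": 0, "ry": 0, "rz": 0},
    {"tx": -4, "ty": 0, "tz": 0, "rx": 0, "ry": 0, "rz": 0}
  ]
}}

```text
time_s: 6.52
ee_pos: [0.4634, -0.0908, 0.2436]
orientation: [-0.011, 0.714, 0.7, -0.012]
wrist_force: [0.4, 0.1, -0.2]
width: 0.847
```

```bash
python3 st.py; python3 - <<'E'
from h import *
c=capture("top"); crop(c,"t4",310,225,80,75,8); s=capture("scene"); crop(s,"s4",210,180,120,100,6)
E
```

```text
t 6.525 pos [ 0.4634 -0.0908  0.2436] x [ 0.0196  0.9998 -0.0008] z [-0.0328 -0.0002 -0.9995] F [ 0.3718  0.1369 -0.2104] w 0.8465314974089272 q [ 0.3521  0.5357 -0.3974  1.986   0.3076  0.7119  1.3143]
```

View pics/s4.png

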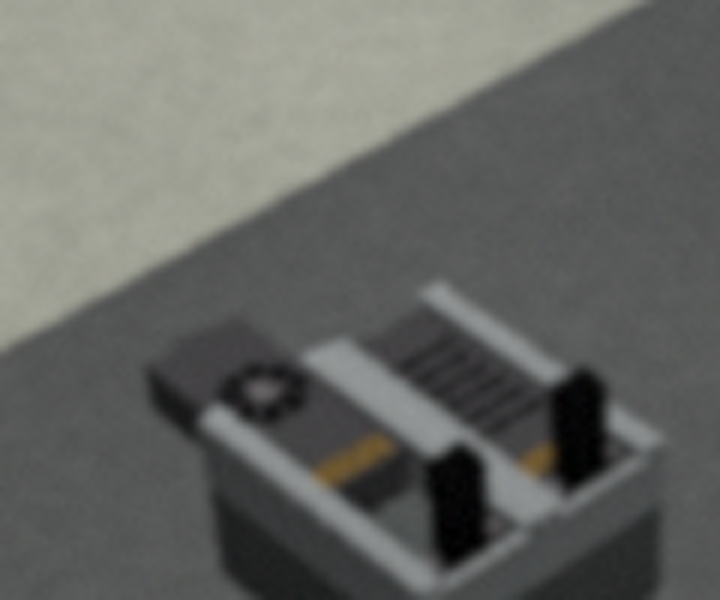

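View pics/t4.png

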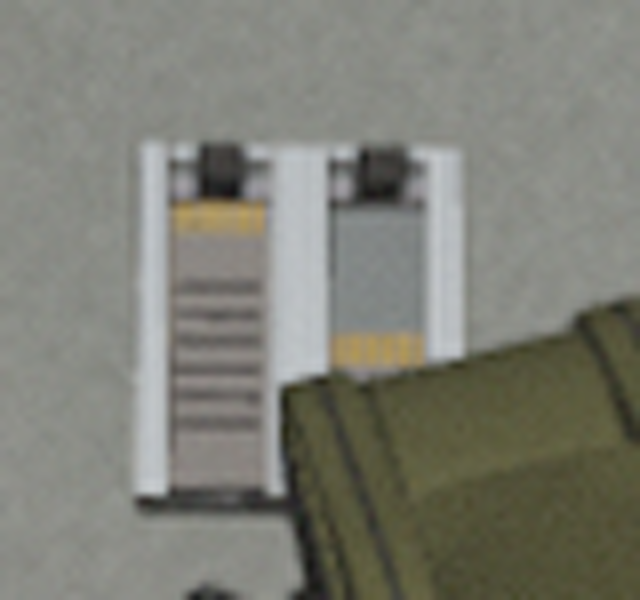

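{"api": "servo_tool", "payload": {
  "hand": 1,
  "moves": [
    {"tx": 4.0, "ty": 0.1, "tz": -4, "rx": 0, "ry": -0.033, "rz": 0},
    {"tx": 0, "ty": 0, "tz": -5, "rx": 0, "ry": 0, "rz": 0},
    {"tx": 0, "ty": 0, "tz": -2, "rx": 0, "ry": 0, "rz": 0},
    {"tx": 0, "ty": 0, "tz": 0, "rx": 0, "ry": 0, "rz": 0}
  ]
}}

```text
time_s: 7.12
ee_pos: [0.4982, -0.0918, 0.1313]
orientation: [-0.002, 0.715, 0.699, -0.005]
wrist_force: [0.5, -0.5, 0.8]
width: 1.002
```

```bash
python3 st.py
```

```text
t 7.125 pos [ 0.4982 -0.0918  0.1313] x [ 0.0216  0.9998 -0.0052] z [-0.0104 -0.005  -0.9999] F [ 0.5449 -0.4676  0.7755] w 1.0016870637842303 q [ 0.2546  0.7421 -0.2727  2.0123  0.441   0.4546  1.1974]
```

{"api": "servo_tool", "payload": {
  "moves": [
    {"tx": 1.0, "ty": 0.2, "tz": -2.5, "rx": 0.005, "ry": -0.01, "rz": 0},
    {"tx": 0, "ty": 0, "tz": -2.2, "rx": 0, "ry": 0, "rz": 0},
    {"tx": 0, "ty": 0, "tz": 0, "rx": 0, "ry": 0, "rz": 0}
  ]
}}

```text
time_s: 7.5
ee_pos: [0.5092, -0.0904, 0.0859]
orientation: [0.001, 0.715, 0.699, -0.0]
wrist_force: [0.6, 0.0, 0.1]
width: 1.0
```

```bash
python3 st.py;  python3 - <<'E'
from h import *
s=capture("scene"); crop(s,"s5",190,160,120,100,6)
E
```

```text
t 7.5 pos [ 0.5092 -0.0904  0.0859] x [ 0.0226  0.9997 -0.0016] z [ 0.0009 -0.0016 -1.    ] F [0.5659 0.0199 0.1073] w 1.000130004969488 q [ 0.2161  0.8267 -0.2155  2.0125  0.4814  0.3501  1.1611]
```

View pics/s5.png

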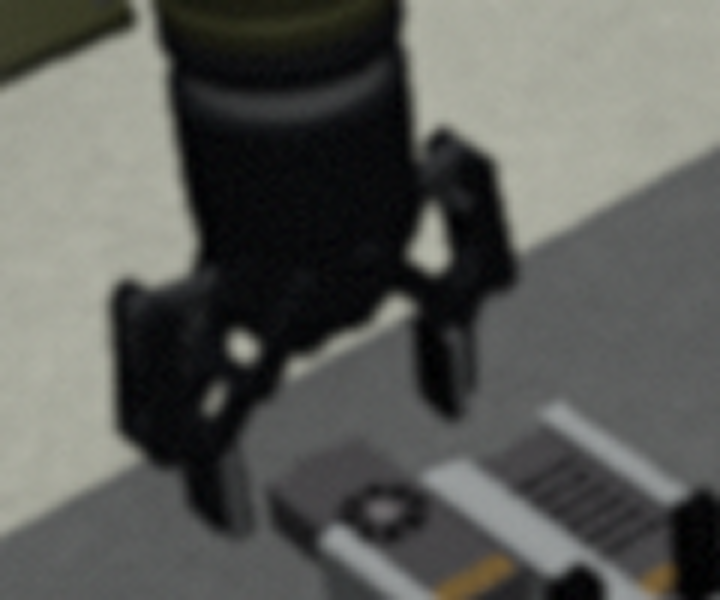

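The fingers straddle the protruding end. I'll lower to z ≈ 0.060 and grip.

{"api": "servo_tool", "payload": {
  "moves": [
    {"tx": 0.0, "ty": 0.05, "tz": -1.5, "rx": 0, "ry": 0, "rz": 0},
    {"tx": 0, "ty": 0, "tz": -0.8, "rx": 0, "ry": 0, "rz": 0},
    {"tx": 0, "ty": 0, "tz": 0, "rx": 0, "ry": 0, "rz": 0}
  ]
}}

```text
time_s: 7.92
ee_pos: [0.5112, -0.0902, 0.0646]
orientation: [0.003, 0.715, 0.699, 0.002]
wrist_force: [-0.3, -0.0, 0.1]
width: 1.002
```

```bash
python3 st.py
```

```text
t 7.925 pos [ 0.5112 -0.0902  0.0646] x [ 0.0234  0.9997 -0.0019] z [ 0.0062 -0.002  -1.    ] F [-0.2665 -0.0269  0.1405] w 1.0019509254854568 q [ 0.1945  0.8652 -0.1813  2.0183  0.4994  0.2941  1.1433]
```

{"api": "servo_tool", "payload": {
  "moves": [
    {"tx": 0, "ty": 0.05, "tz": -0.6, "rx": 0, "ry": 0, "rz": 0},
    {"tx": 0, "ty": 0, "tz": 0, "rx": 0, "ry": 0, "rz": 0}
  ]
}}

```text
time_s: 8.18
ee_pos: [0.5113, -0.0897, 0.0584]
orientation: [0.003, 0.715, 0.699, 0.002]
wrist_force: [-0.3, 1.2, -0.4]
width: 0.998
```

{"api": "servo_tool", "payload": {
  "hand": 0,
  "force": 60,
  "moves": [
    {"tx": 0, "ty": 0, "tz": 0, "rx": 0, "ry": 0, "rz": 0},
    {"tx": 0, "ty": 0, "tz": 0, "rx": 0, "ry": 0, "rz": 0},
    {"tx": 0, "ty": 0, "tz": 0, "rx": 0, "ry": 0, "rz": 0},
    {"tx": 0, "ty": 0, "tz": 0, "rx": 0, "ry": 0, "rz": 0},
    {"tx": 0, "ty": 0, "tz": 0, "rx": 0, "ry": 0, "rz": 0},
    {"tx": 0, "ty": 0, "tz": 0, "rx": 0, "ry": 0, "rz": 0}
  ]
}}

```text
time_s: 8.93
ee_pos: [0.5114, -0.0898, 0.0589]
orientation: [0.003, 0.715, 0.699, 0.002]
wrist_force: [-0.6, 0.2, 0.2]
width: 0.462
```

```bash
python3 st.py;  python3 - <<'E'
from h import *
s=capture("scene"); crop(s,"s6",190,160,120,100,6)
E
```

```text
t 8.925 pos [ 0.5114 -0.0898  0.0589] x [ 0.0235  0.9997 -0.002 ] z [ 0.0071 -0.0021 -1.    ] F [-0.5624  0.2428  0.191 ] w 0.4620637460081988 q [ 0.1879  0.8756 -0.1721  2.0198  0.5034  0.2794  1.1384]
```

View pics/s6.png

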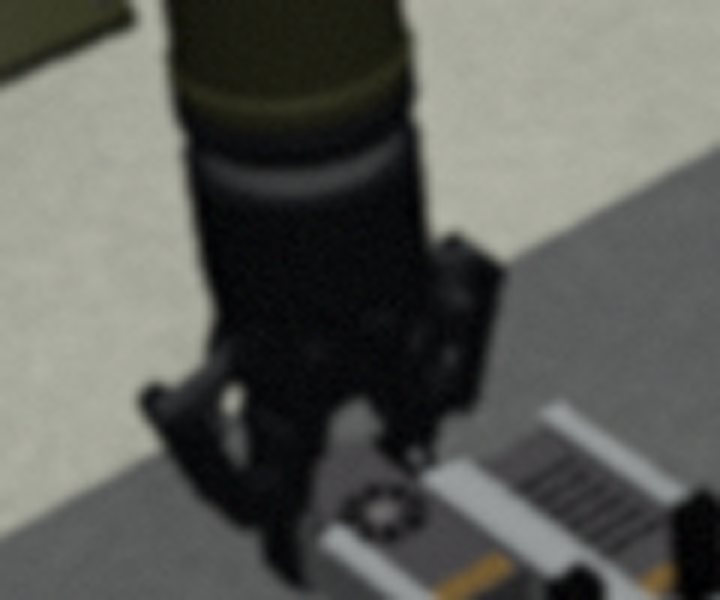

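{"api": "servo_tool", "payload": {
  "moves": [
    {"tx": -1, "ty": 0.02, "tz": 0, "rx": 0, "ry": 0, "rz": 0},
    {"tx": -1, "ty": 0.02, "tz": 0, "rx": 0, "ry": 0, "rz": 0}
  ]
}}

```text
time_s: 9.22
ee_pos: [0.4909, -0.0893, 0.0588]
orientation: [0.003, 0.715, 0.699, 0.002]
wrist_force: [-0.0, -0.4, -0.8]
width: 0.46
```

```bash
python3 st.py
```

```text
t 9.225 pos [ 0.4909 -0.0893  0.0588] x [ 0.0237  0.9997 -0.0016] z [ 0.008  -0.0018 -1.    ] F [-0.0303 -0.3948 -0.7619] w 0.45973593419235836 q [ 0.1722  0.8654 -0.1401  2.0815  0.5165  0.2193  1.1229]
```

{"api": "servo_tool", "payload": {
  "moves": [
    {"tx": -1, "ty": 0.02, "tz": 0, "rx": 0, "ry": 0.0, "rz": 0},
    {"tx": -1, "ty": 0.02, "tz": 0, "rx": 0, "ry": 0, "rz": 0}
  ]
}}

```text
time_s: 9.48
ee_pos: [0.4686, -0.0889, 0.0588]
orientation: [0.003, 0.715, 0.699, 0.002]
wrist_force: [0.1, -0.0, -1.2]
width: 0.46
```

```bash
python3 st.py;  python3 - <<'E'
from h import *
s=capture("scene"); crop(s,"s7",190,160,120,100,6)
E
```

```text
t 9.475 pos [ 0.4686 -0.0889  0.0588] x [ 0.0237  0.9997 -0.0017] z [ 0.0067 -0.0019 -1.    ] F [ 0.0821 -0.0006 -1.1619] w 0.4597578940465324 q [ 0.1523  0.8571 -0.1017  2.146   0.5291  0.1551  1.1094]
```

View pics/s7.png

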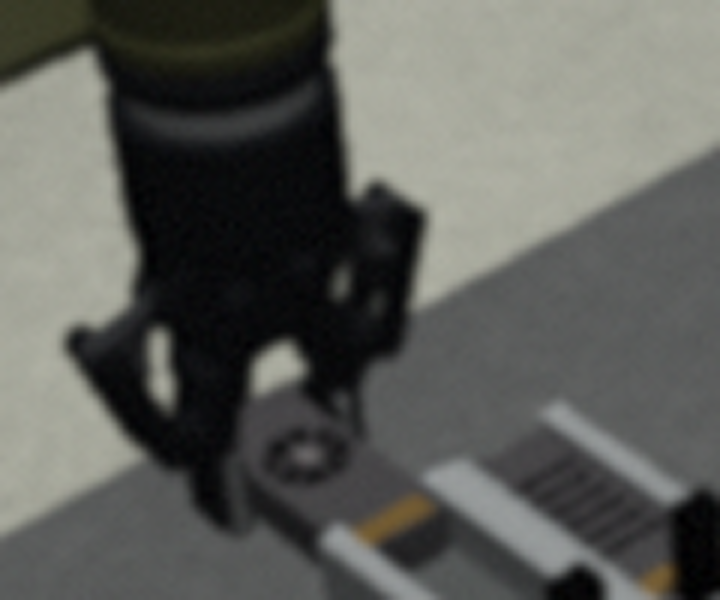

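{"api": "servo_tool", "payload": {
  "moves": [
    {"tx": -1, "ty": 0.02, "tz": 0, "rx": 0, "ry": 0.0, "rz": 0},
    {"tx": -1, "ty": 0.02, "tz": 0, "rx": 0, "ry": 0, "rz": 0}
  ]
}}

```text
time_s: 9.78
ee_pos: [0.4459, -0.0884, 0.0589]
orientation: [0.002, 0.715, 0.699, 0.001]
wrist_force: [-1.0, 0.3, -1.2]
width: 0.46
```

```bash
python3 st.py;  python3 - <<'E'
from h import *
s=capture("scene"); crop(s,"s8",190,160,120,100,6)
E
```

```text
t 9.775 pos [ 0.4459 -0.0884  0.0589] x [ 0.0236  0.9997 -0.0018] z [ 0.0046 -0.002  -1.    ] F [-0.9728  0.3448 -1.2459] w 0.45958310731335233 q [ 0.1289  0.852  -0.0581  2.211   0.5452  0.0873  1.0945]
```

View pics/s8.png

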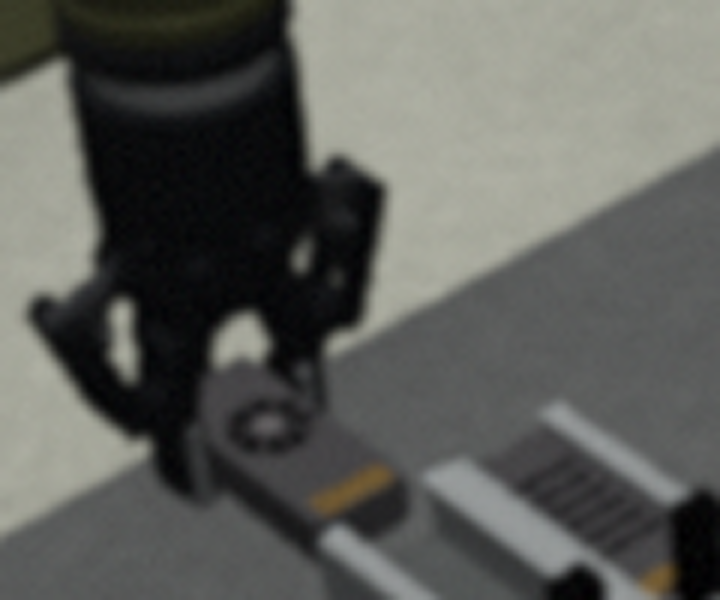

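```bash
python3 - <<'E'
from h import *
s=capture("scene")
for u in ((402,480),(325,520)): print(back(s,(u[0]/6+190-.5,u[1]/6+160-.5),.072))
for u in ((430,480),(330,540)): print("rail front",back(s,(u[0]/6+190-.5,u[1]/6+160-.5),.0775))
E
```

```text
[ 0.52318722 -0.07573824  0.072     ]
[ 0.52109299 -0.10758479  0.072     ]
rail front [ 0.53541086 -0.07276382  0.0775    ]
rail front [ 0.53582959 -0.11624365  0.0775    ]
```

The far end is about 12 mm clear of the mouth. Lifting now.

{"api": "servo_tool", "payload": {
  "moves": [
    {"tx": -0.3, "ty": 0, "tz": 1.5, "rx": 0, "ry": 0, "rz": 0},
    {"tx": 0, "ty": 0, "tz": 3, "rx": 0, "ry": 0, "rz": 0},
    {"tx": 0, "ty": 0, "tz": 4, "rx": 0, "ry": 0, "rz": 0},
    {"tx": 0, "ty": 0, "tz": 4, "rx": 0, "ry": 0, "rz": 0},
    {"tx": 0, "ty": 0, "tz": 4, "rx": 0, "ry": 0, "rz": 0},
    {"tx": 0, "ty": 0, "tz": 4, "rx": 0, "ry": 0, "rz": 0},
    {"tx": 0, "ty": 0, "tz": 4, "rx": 0, "ry": 0, "rz": 0},
    {"tx": 0, "ty": 0, "tz": 3, "rx": 0, "ry": 0, "rz": 0}
  ]
}}

```text
time_s: 10.88
ee_pos: [0.4381, -0.0891, 0.3477]
orientation: [0.003, 0.715, 0.699, -0.001]
wrist_force: [0.1, 0.9, -1.3]
width: 0.461
```

```bash
python3 st.py;  python3 - <<'E'
from h import *
s=capture("scene"); crop(s,"s9",150,60,200,150,4); crop(capture("top"),"t9",280,225,120,140,5)
E
```

```text
t 10.875 pos [ 0.4381 -0.0891  0.3477] x [ 0.0228  0.9997 -0.0064] z [ 0.0028 -0.0064 -1.    ] F [ 0.1326  0.8553 -1.299 ] w 0.46086811958993 q [ 0.4548  0.3509 -0.5048  1.924   0.2193  0.9166  1.3898]
```

View pics/s9.png

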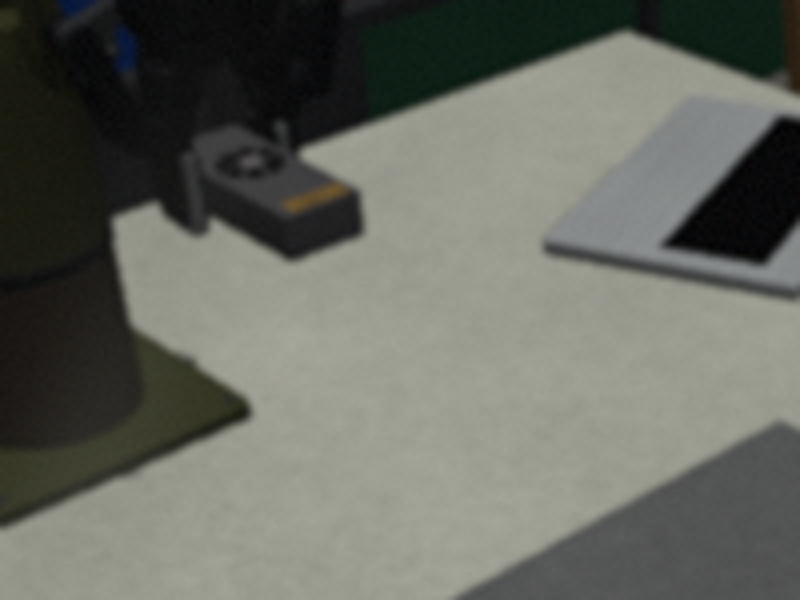

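{"api": "servo_tool", "payload": {
  "moves": [
    {"tx": 1.5, "ty": 0, "tz": 0.6, "rx": 0, "ry": -0.1, "rz": 0},
    {"tx": 1.5, "ty": 0, "tz": 0.6, "rx": 0, "ry": -0.1, "rz": 0},
    {"tx": 1.5, "ty": 0, "tz": 0.6, "rx": 0, "ry": -0.1, "rz": 0},
    {"tx": 1.5, "ty": 0, "tz": 0.6, "rx": 0, "ry": -0.1, "rz": 0},
    {"tx": 1.5, "ty": 0, "tz": 0.6, "rx": 0, "ry": -0.1, "rz": 0}
  ]
}}

```text
time_s: 11.6
ee_pos: [0.5118, -0.0892, 0.3783]
orientation: [0.181, 0.692, 0.675, 0.18]
wrist_force: [-0.3, -0.7, -1.2]
width: 0.458
```

```bash
python3 st.py
```

```text
t 11.6 pos [ 0.5118 -0.0892  0.3783] x [0.0243 0.9997 0.0039] z [ 0.4938 -0.0087 -0.8696] F [-0.287  -0.7487 -1.1826] w 0.45807257333362955 q [ 0.4818  0.2398 -0.4672  2.1295  0.3135  0.2919  1.3226]
```

{"api": "servo_tool", "payload": {
  "moves": [
    {"tx": 2.5, "ty": 0, "tz": 0.8, "rx": 0, "ry": 0, "rz": 0},
    {"tx": 2.5, "ty": 0, "tz": 0.8, "rx": 0, "ry": -0.09, "rz": 0},
    {"tx": 2.5, "ty": 0, "tz": 0.5, "rx": 0, "ry": -0.09, "rz": 0},
    {"tx": 2.5, "ty": 0, "tz": 0.5, "rx": 0, "ry": -0.09, "rz": 0}
  ]
}}

```text
time_s: 12.1
ee_pos: [0.5857, -0.0914, 0.3956]
orientation: [0.244, 0.674, 0.655, 0.238]
wrist_force: [0.7, 0.2, -1.3]
width: 0.46
```

```bash
python3 st.py
```

```text
t 12.1 pos [ 0.5857 -0.0914  0.3956] x [0.0279 0.9996 0.0014] z [ 0.6409 -0.0168 -0.7674] F [ 0.6759  0.1637 -1.2959] w 0.4599291204132716 q [ 0.3429  0.29   -0.3165  2.0996  0.7243  0.091   0.9133]
```

{"api": "servo_tool", "payload": {
  "moves": [
    {"tx": 2.5, "ty": 0, "tz": 1.0, "rx": 0, "ry": 0, "rz": 0},
    {"tx": 2.5, "ty": 0, "tz": 1.0, "rx": 0, "ry": 0, "rz": 0},
    {"tx": 2.5, "ty": 0, "tz": 1.0, "rx": 0, "ry": 0, "rz": 0},
    {"tx": 2.5, "ty": 0, "tz": 1.0, "rx": 0, "ry": 0, "rz": 0}
  ]
}}

```text
time_s: 12.6
ee_pos: [0.6808, -0.0916, 0.4301]
orientation: [0.239, 0.675, 0.658, 0.232]
wrist_force: [-0.3, -0.1, -1.4]
width: 0.461
```

```bash
python3 st.py
```

```text
t 12.6 pos [ 0.6808 -0.0916  0.4301] x [ 0.0273  0.9996 -0.0018] z [ 0.6283 -0.0185 -0.7778] F [-0.3035 -0.0676 -1.4135] w 0.4610137586331508 q [ 0.4421  0.4098 -0.5341  1.7879  0.6265  0.3656  1.044 ]
```

Joint 6 now has room (0.37). Next I'll tilt about 17° more, with a slight forward motion.

{"api": "servo_tool", "payload": {
  "moves": [
    {"tx": 1.0, "ty": 0, "tz": 0.5, "rx": 0, "ry": -0.08, "rz": 0},
    {"tx": 1.0, "ty": 0, "tz": 0.5, "rx": 0, "ry": -0.08, "rz": 0},
    {"tx": 1.0, "ty": 0, "tz": 0.5, "rx": 0, "ry": -0.08, "rz": 0},
    {"tx": 0.5, "ty": 0, "tz": 0.3, "rx": 0, "ry": -0.05, "rz": 0},
    {"tx": 0, "ty": 0, "tz": 0, "rx": 0, "ry": 0, "rz": 0}
  ]
}}

```text
time_s: 13.22
ee_pos: [0.6955, -0.093, 0.4253]
orientation: [0.29, 0.656, 0.639, 0.278]
wrist_force: [-0.2, 0.1, -0.9]
width: 0.46
```

```bash
python3 st.py
```

```text
t 13.225 pos [ 0.6955 -0.093   0.4253] x [ 0.0287  0.9996 -0.0048] z [ 0.7356 -0.0244 -0.677 ] F [-0.2019  0.0576 -0.9459] w 0.4604645984295697 q [ 0.3257  0.4029 -0.3502  1.9035  1.3685  0.1167  0.2886]
```

{"api": "servo_tool", "payload": {
  "moves": [
    {"tx": 1.5, "ty": 0, "tz": 2, "rx": 0, "ry": 0, "rz": 0},
    {"tx": 1.5, "ty": 0, "tz": 2, "rx": 0, "ry": -0.05, "rz": 0},
    {"tx": 1.0, "ty": 0, "tz": 1.5, "rx": 0, "ry": -0.08, "rz": 0},
    {"tx": 0.5, "ty": 0, "tz": 1, "rx": 0, "ry": -0.08, "rz": 0},
    {"tx": 0, "ty": 0, "tz": 0, "rx": 0, "ry": 0, "rz": 0}
  ]
}}

```text
time_s: 13.85
ee_pos: [0.726, -0.0985, 0.4666]
orientation: [0.328, 0.643, 0.62, 0.307]
wrist_force: [-0.1, 0.9, -1.5]
width: 0.456
```

```bash
python3 st.py
```

```text
t 13.85 pos [ 0.726  -0.0985  0.4666] x [ 0.0423  0.999  -0.0128] z [ 0.8014 -0.0416 -0.5967] F [-0.0727  0.9286 -1.5173] w 0.45647619981145693 q [ 0.4239  0.4144 -0.5014  1.8477  1.6979  0.1912 -0.0105]
```

{"api": "servo_tool", "payload": {
  "moves": [
    {"tx": 0, "ty": 0, "tz": 0, "rx": 0, "ry": -0.06, "rz": 0},
    {"tx": 0, "ty": 0, "tz": 0, "rx": 0, "ry": 0, "rz": 0},
    {"tx": 0, "ty": 0, "tz": 0, "rx": 0, "ry": 0, "rz": 0},
    {"tx": 0, "ty": 0, "tz": 0, "rx": 0, "ry": 0, "rz": 0}
  ]
}}

```text
time_s: 14.35
ee_pos: [0.7241, -0.1006, 0.4634]
orientation: [0.339, 0.64, 0.614, 0.314]
wrist_force: [0.3, -0.2, -1.5]
width: 0.456
```

```bash
python3 st.py;  python3 - <<'E'
from h import *
s=capture("scene"); cv2.imwrite("pics/s10f.png",s["pixels"][:,:,::-1]); crop(s,"s10",220,30,150,110,5); c=capture("top");crop(c,"t10",280,100,150,120,5)
cv2.imwrite("pics/t10f.png",c["pixels"][:,:,::-1])
E
python3 st.py
```

```text
t 14.35 pos [ 0.7241 -0.1006  0.4634] x [ 0.0492  0.9987 -0.0133] z [ 0.8181 -0.048  -0.573 ] F [ 0.2901 -0.2014 -1.5087] w 0.45573488082974745 q [ 0.4759  0.4282 -0.5766  1.881   1.9564  0.2428 -0.2559]
t 14.45 pos [ 0.7242 -0.1005  0.4636] x [ 0.0488  0.9987 -0.0136] z [ 0.8186 -0.0478 -0.5724] F [ 0.4242  0.4771 -0.8201] w 0.4572443605087117 q [ 0.4761  0.4282 -0.5773  1.881   1.9588  0.2433 -0.2579]
```

View pics/s10f.png

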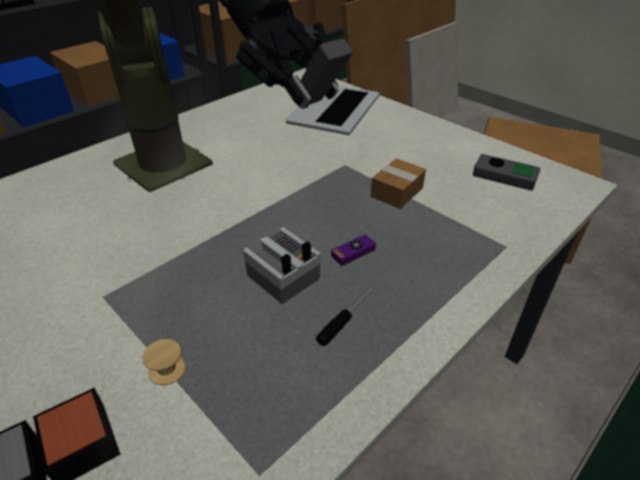

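View pics/t10f.png

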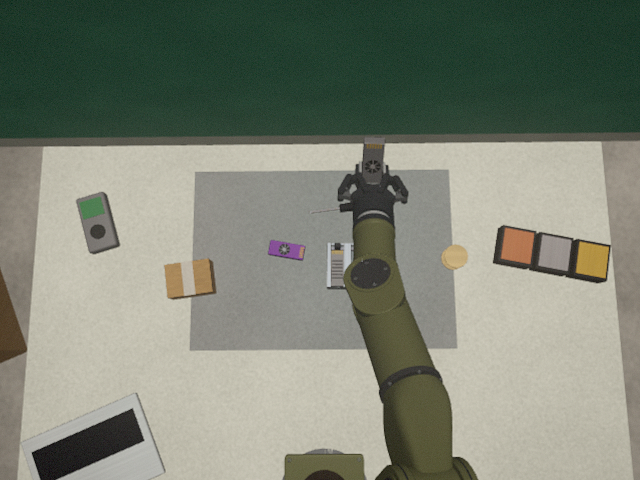

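```bash
python3 - <<'E'
from h import *
from scipy.spatial.transform import Rotation as R
st=get_state();q=st["orientation"];M=R.from_quat([q[1],q[2],q[3],q[0]]).as_matrix()
for n,(x0,y0) in {"scene":(250,20),"top":(310,110)}.items():
    c=capture(n)
    # module x ~ tool -? : tool y = z cross x ; at down pose module x=-(tool y)?, module z = -tool z, module y= tool x
    ex=np.cross(M[:,0],-M[:,2])
    if n=="scene": print("mod x",ex,"slope",np.degrees(np.arcsin(ex[2])))
    pts=[]
    for a in (-.019,.077):
        for b in (-.02,.02):
            for h in (-.009,.013): pts.append(st["ee_pos"]+ex*a+M[:,0]*b-M[:,2]*h)
    if n=="scene": print("lowest",min(p[2] for p in pts))
    crop(c,n+"11",x0,y0,110,80,7,proj(c,np.array(pts)))
c=capture("top"); print("edge",back(c,(374,142),0))
E
```

```text
mod x [ 0.57230014 -0.01682732  0.81987157] slope 55.07193938285699
lowest 0.4426109591503589
edge [ 0.95163153 -0.14995419  0.        ]
```

View pics/scene11.png

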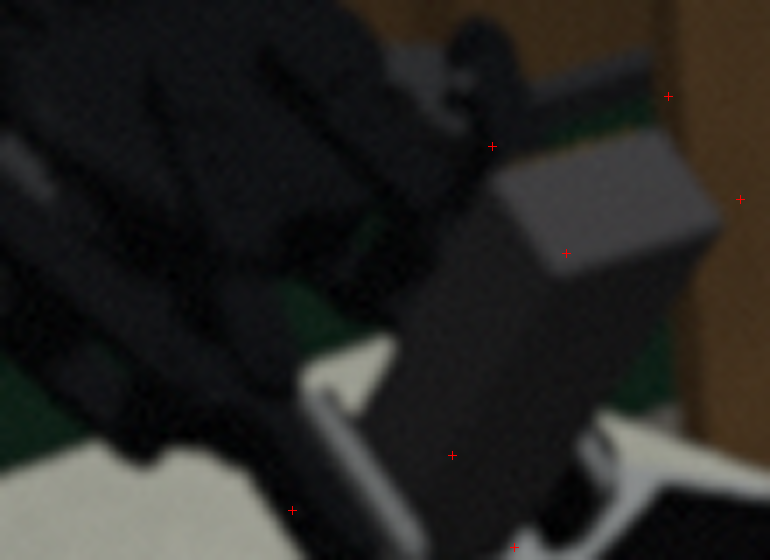

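View pics/top11.png

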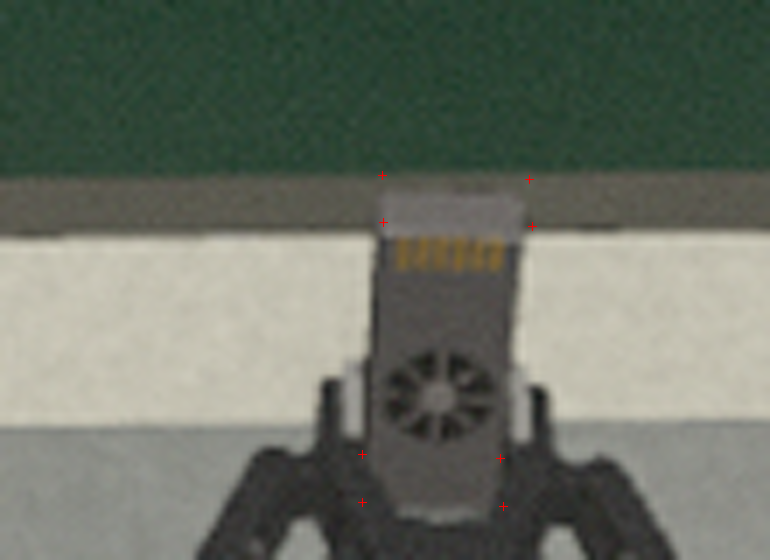

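```bash
python3 - <<'E'
from h import *
from scipy.optimize import least_squares
s=capture("scene");c=capture("top")
# corners: (x,y,z) half-signs ; scene far face + top far face + top grille centre unknown
cr={(1,-1,1):((500,178),(518,240)),(1,1,1):((660,130),(376,238)),(1,1,-1):((720,222),(383,192)),(1,-1,-1):((560,275),(526,195)),(-1,-1,1):(None,(497,512)),(-1,1,1):(None,(385,512))}
from scipy.spatial.transform import Rotation as R
def res(p):
    M=R.from_rotvec(p[3:]).as_matrix();r=[]
    for k,(a,b) in cr.items():
        X=p[:3]+M@(np.array(k)*[.048,.02,.011])
        if a: r+=list(proj(s,X)-(np.array(a)/7+[249.5,19.5]))
        r+=list(proj(c,X)-(np.array(b)/7+[309.5,109.5]))
    return np.array(r)
o=least_squares(res,[.74,-.1,.48,0,-.95,0],loss="soft_l1"); M=R.from_rotvec(o.x[3:]).as_matrix()
print(o.x,"slope",np.degrees(np.arcsin(M[2,0])),np.round(res(o.x),1))
E
```

```text
[ 0.73797266 -0.10126989  0.48236531 -0.05354348 -0.9926326  -0.01030949] slope 56.85363749845661 [-1.8 -0.7  1.2  0.2 -0.1 -0.2  0.3  0.4  1.7  0.8 -0.8 -0.1  0.3  0.2
 -0.3 -0.4  1.5  0.1 -2.4 -0.1]
```

```bash
python3 - <<'E'
from station import *
import numpy as np
s=get_state(); print(s["time_s"],np.round(s["joint_vel"],4),s["ee_pos"],s["width"]); finish_job(); print("done")
E
```

```text
14.7 [ 0.0012 -0.0001 -0.0009  0.0025  0.0056  0.0007 -0.0017] [ 0.72408045 -0.10053524  0.46330392] 0.4599394411044081
the job is handed in; nothing more can be done
done
```

I handed the job in at 14.7 s, with the fan module held up and still and its contacts tipped upward at about 55°. The tool reports no verdict.

**What I did:** I pushed the right bay's ejector slide to its stop, where the force rose to about 11.5 N. The module came out about 42 mm. I gripped the end sticking out with 60 N, drew it straight out along the bay, lifted it and tipped the contact end up.

**Last checks:**
- **Slope:** 55.1° by the gripper's pose and 56.9° by a fit to both camera pictures. The fit put the module about 4 mm off the position I had assumed along its length, and its corners differed by up to 2.4 pixels. Both slopes are well above 45°.
- **Height:** the module's lowest corner is about 0.44 m above the bench.
- **Grip and stillness:** the gripper opening stayed steady at 0.46 (about 40 mm), and all joint speeds were below 0.006 rad/s.
- **Surroundings:** in the last pictures the slot module is in its bay, and the carton, spool and purple look-alike appear unmoved. The arm partly hid the screwdriver from above, but the side picture shows it in place. I judged these by eye and did not measure them.

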